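# Lift the egg tower out of the pot

## Task

The eggs in the pot are done. Take the lifting rod from the tool block, put it down through the slots of both egg trays, give it a quarter turn so that its crossbar locks under the lower tray, then lift the two trays out together and stand them on the wooden board with all feet on it, leaving the rod standing locked in the trays. Keep every egg in its ring and leave the other things on the worktop alone.

Things in the scene. Friction and masses are not known exactly. Their poses are not given: they have to be found in the camera images.
- pot: Open two-eared steel pot on a round cork mat, fixed in place. Origin: centre of the mat's underside, on the worktop. Inner floor 10 mm, rim 101 mm above the origin; inner radius 88 mm, outer 95 mm. The ears lie along its own +x and -x and reach 119 mm from the centre, 86 mm up.
- lower_tray: Lower egg tray of steel wire, 157 mm across, about 130 g, in the pot on three feet 52 mm from its centre. Origin: centre, level with the soles; z up; x = long direction of its slot. Wire plane 26 mm up. A rectangular centre tube runs from 22 to 66 mm up; its bore is a slot 34 mm (x) by 14 mm (y), open at both ends. Loaded stack with rod: about 0.7 kg.
- lower_notch (a point): Centre of the tube's lower end on the lower tray, 22 mm above the soles. Small ribs under the tube's long walls (down to 19 mm above the soles) leave a 12 mm wide notch across the slot; the rod's crossbar lies in it, at right angles to the slot, when the trays hang on the rod.
- upper_tray: Upper egg tray, 157 mm across, about 100 g, resting on the lower tray's tube and keyed by a loose skirt: its slot is in line with the lower one within about 2 mm and 4 degrees. Origin: centre, at the plane where it rests, 66 mm above the lower tray's origin; z up; x = long direction of its slot (34 x 14 mm). Wire plane 8 mm up; egg tops 50 mm up.
- upper_mouth (a point): Centre of the mouth of the upper tray's collar, 26 mm above that tray's origin and 92 mm above the lower tray's. The mouth flares to about 41 x 21 mm. The eggs round it leave a free circle of 30 mm radius.
- rod: Lifting rod, about 130 g, 168 mm long, hanging upright in the tool block. Origin: underside of its foot, on the axis; z up along the rod; x along the crossbar. Foot: round crossbar 30 mm long, 9 mm thick. Shaft 9 mm in diameter. On top a black flat grip, 36 mm (along x, in line with the crossbar) by 14 mm (along y), from 110 to 168 mm above the origin.
- rod_disc (a point): Centre of the underside of the rod's stop disc (40 mm in diameter), 86 mm above the rod's origin. With the disc down on the upper tray's collar the foot is 6 mm above the lower tray's soles and the crossbar, clear below the tube, is free to turn either way.
- tool_block: Light wooden tool block, 150 mm (x) by 64 mm by 105 mm tall, fixed in place. Origin: centre of its underside. In its 36 x 16 mm slot (long along x, 35 mm from the origin towards -x) the rod hangs by its disc, rod origin 19 mm up. A knife stands 45 mm from the origin towards +x; its dark handle reaches 180 mm up.
- board: Wooden chopping board lying flat, fixed in place, 165 mm (its x) by 260 mm (its y), 22 mm thick. Origin: centre of its underside.
- salt_shaker: Bystander: salt shaker with a grey cap, 44 mm across, 90 mm tall, near the front edge. Origin: centre of its underside.
- timer: Bystander: round egg timer with a red top, 63 mm across, 46 mm tall, near the front edge. Origin: centre of its underside.
- teaspoon: Bystander: steel teaspoon, 132 mm long, lying flat near the front edge. Origin: centre of its underside.
- lower_egg1: Egg in the lower tray's ring that lies 52 mm from the tray's centre at 30 degrees from its x axis. Origin: the middle of the shell. The ring's wire has a 41 mm mean diameter and the shell (43 mm thick, 56 mm tall, about 55 g) stands loose in it, blunt end down.
- lower_egg2: Egg in the lower tray's ring that lies 52 mm from the tray's centre at 150 degrees from its x axis. Origin: the middle of the shell. As the other eggs.
- lower_egg3: Egg in the lower tray's ring that lies 52 mm from the tray's centre at 270 degrees from its x axis. Origin: the middle of the shell. As the other eggs.
- upper_egg1: Egg in the upper tray's ring that lies 52 mm from the tray's centre at 90 degrees from its x axis. Origin: the middle of the shell. The ring's wire has a 41 mm mean diameter and the shell (43 mm thick, 56 mm tall, about 55 g) stands loose in it, blunt end down.
- upper_egg2: Egg in the upper tray's ring that lies 52 mm from the tray's centre at 210 degrees from its x axis. Origin: the middle of the shell. As the other eggs.
- upper_egg3: Egg in the upper tray's ring that lies 52 mm from the tray's centre at 330 degrees from its x axis. Origin: the middle of the shell. As the other eggs.
Things that resemble listed ones, but are neither listed nor needed, are in the scene too. What is shaped like the rod but purple is not meant.

How it is judged:
By the outcome, as a careful person would: the job done as asked, in the order asked, and still so for the second after the job is handed in, with the robot touching nothing.
It also fails if it takes over 58 s, if anything falls off the work surface, if the arm or the gripper's body presses on something with over 40 N, if the wrist force passes 120 N, or if a joint passes its speed limit or range.

## Robot

A 7-joint arm with a two-finger parallel gripper is mounted at the origin on a cart in front of the work surface, level with it; the furniture and walls round the work are solid. World frame = base frame: x ahead of the robot, y to its left, z up, the work surface at z = 0. Lengths are in m, angles in rad, forces in N, time in s.
With the tool pointing down it reaches from about 0.35 to 0.9 m from the base axis. Payload 7.2 kg.
Tool frame: the origin (TCP) lies on the centre line of the jaws, within the pads' length; the fingertips stand 19 mm ahead of it and the grasp point (between the pads) is the TCP; z points along the fingers, y is the line along which they close (so a half turn about z gives the same grasp; the last joint's range is limited). The gripper opens to 85 mm and grips with 20 to 120 N. Pads are 22 mm wide; open, the fingers measure 114 mm over their backs; the gripper's body (76 mm by 85 mm) begins 54 mm behind the grasp point. The pads swing forward as they close: fully open they stand 13 mm farther back than shut.
Start: joints at [-1.177, 0.411, -0.013, 1.596, 0.006, 1.134, -0.082], TCP at [0.278, 0.56, 0.25] pointing down, gripper open.
Joint ranges: [-2.95, 2.95], [-0.29, 1.99], [-1.47, 1.44], [0.14, 2.54], [-1.03, 4.17], [0.13, 1.85], [-2.86, 2.86]. Speed limits (rad/s): [2.39, 2.39, 3.01, 3.01, 3.14, 3.14, 3.14].

## Interface

Orientations are given as [roll, pitch, yaw] about the fixed x, y, z axes, in that order (R = Rz(yaw) Ry(pitch) Rx(roll)).
In Python, from station import env gives the robot as it stands. The module is installed in compiled form; this text tells all that it offers.
- The arm moves only by the shell command python3 -m inch 'ROWS' [FORCE]. ROWS is text: rows parted by semicolons, each of 7 numbers parted by spaces: the shift along the tool's x, y, z in mm, then the turn, a rotation vector about the tool's x, y, z in rad, then the closure, from -1 (fully open) to 1 (shut). A call has 1 to 8 rows; each row is the pose to reach, as a shift and turn from the pose commanded when the call began, along the tool's axes at that moment; what a row does not reach only later rows make up. A row lasts 1/10 s, in which the tool goes at most 50 mm and 8.59 degrees, less where a joint would pass 70% of its speed; a pose out of reach is approached as far as the arm can. A call with a gripper value outside its range is refused whole. The fingers move at their own pace and stop on an object; FORCE is the grip in N (left out, the last holds). Time passes only in rows, so rows that repeat a pose let the fingers close. It gives the time, the measured TCP pose, the force, the opening and the grip force at its end, in the units of the state.
- env.observe(): the state, without advancing time (a new reading comes with each control period).
- env.grab_frame(name): name is "scene" or "top" or "wrist"; returns (picture, depth): 400x640x3 uint8, red, green, blue; 400x640 float32, m along the optical axis (not along the pixel's ray), 0 where there is no reading.
- env.camera_params(name): a dict with "fx", "fy", "cx", "cy" (pixels), "k1" (the pictures are not rectified: a ray, as slopes to the right and down, at radius r is drawn at 1 + k1 r^2 times it, then the intrinsics apply), "extrinsics" (4x4, takes a point from camera to world coordinates). Camera axes: x right, y up, looking along -z (the intrinsics and any distortion apply to the point x, -y, -z); pixel columns grow to the right and rows downward; lengths in m; the calibration is good to about 2 mm. A picture is of the moment at which its call begins: read the wrist's pose just before it. camera_params takes no time and is no camera call; for the wrist camera it gives the pose at the moment of the call.
- env.close_job(): hands the job in; it is judged then, once.
The state is a dict: "clock": time; "joint_pos": joint angles; "joint_vel": joint speeds; "joint_torque": joint torques, N m; "ee_pos": TCP position; "eef_rot": TCP orientation; "force": force on the tool from outside, world axes, zero at the start; "moment": the same for the moment, N m; "finger_gap": opening from 0.0 (shut) to 1.0 (fully open); "gripper_force": force on a finger pad.
Only numpy, scipy, OpenCV 4.12 (cv2) and the standard library are available. Lean on these libraries where they do the work, as an engineer would, in place of code of your own. Each camera call takes 0.05 s, during which the arm holds its last target. There are 200 camera calls.

## Working session

There is one attempt and no reset: what is moved stays moved. The work goes in short steps, Python scripts to look and compute and a shell command to move; the robot and the scene stay as the last step left them, time stands still between calls to the robot, and variables do not carry over. Pictures are saved under pics/ and viewed, at most 11 in all, crops included, and the job is handed in when it is done.

```bash
mkdir -p pics; cat > h.py <<'E'
import numpy as np, cv2
from station import env
def grab(n):
    p=env.camera_params(n); im,d=env.grab_frame(n); return p,im,d
def cloud(p,d):
    v,u=np.mgrid[0:d.shape[0],0:d.shape[1]]
    K=np.array([[p['fx'],0,p['cx']],[0,p['fy'],p['cy']],[0,0,1]])
    q=np.stack([u.ravel(),v.ravel()],1).astype(np.float64)[:,None]
    s=cv2.undistortPoints(q,K,np.array([p['k1'],0,0,0.]))[:,0]
    z=d.ravel().astype(float)
    P=np.stack([s[:,0]*z,-s[:,1]*z,-z],1)
    T=np.array(p['extrinsics'])
    return (P@T[:3,:3].T+T[:3,3]).reshape(*d.shape,3)
def save(n,im): cv2.imwrite('pics/'+n+'.png',im[:,:,::-1])
E
python3 - <<'E'
from h import *
for n in ('top','scene'):
    p,im,d=grab(n); save(n+'0',im); np.savez(n+'0.npz',im=im,W=cloud(p,d),d=d)
    print(n,p['fx'],p['k1'],np.round(p['extrinsics'],3).tolist())
s=env.observe(); print(s)
E
```

```text
top 494.92522189063465 -0.11127222979518073 [[-0.004, 0.977, -0.211, 0.284], [-1.0, -0.005, -0.004, -0.026], [-0.005, 0.211, 0.977, 1.343], [0.0, 0.0, 0.0, 1.0]]
scene 462.94138653675657 0.010419961890398824 [[0.677, 0.334, -0.656, -0.323], [-0.736, 0.335, -0.588, -0.771], [0.023, 0.881, 0.473, 0.707], [0.0, 0.0, 0.0, 1.0]]
{'clock': 0.1, 'joint_pos': array([-1.17720628,  0.41183419, -0.01272091,  1.59696296,  0.00558762,
        1.13427252, -0.08221826]), 'joint_vel': array([-0.00113282, -0.00187419, -0.0018802 , -0.00282701, -0.00018815,
       -0.00238559,  0.00121426]), 'joint_torque': array([ 1.71891999e-03, -6.01826978e+01,  6.83783982e-01, -3.00091016e+01,
        1.39495474e-02,  6.37899153e-03, -8.08370288e-06]), 'ee_pos': array([0.27830966, 0.5591543 , 0.24952712]), 'eef_rot': array([-3.14015366e+00,  8.67610401e-05,  2.67981153e+00]), 'force': array([-0.12583681,  0.79253415, -0.24643052]), 'moment': array([-0.02301615,  0.01455698, -0.00033799]), 'gripper_force': 0.0, 'finger_gap': 1.0034798533247282}
```

View pics/top0.png

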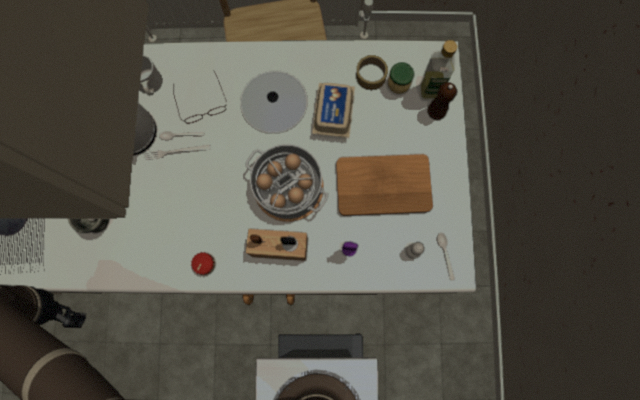

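View pics/scene0.png

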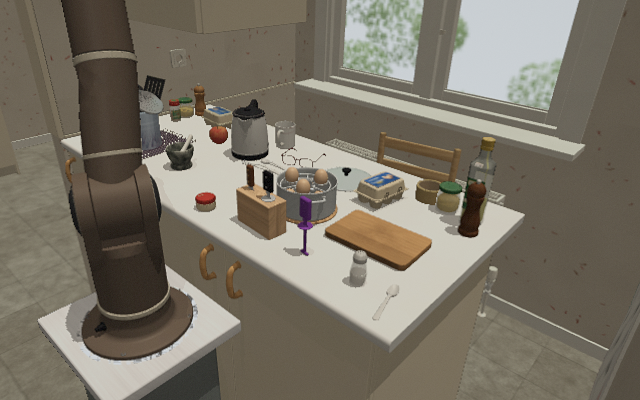

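The top view shows the pot at (285,182), the tool block at (277,243) with the black rod grip at (289,240) and the brown knife handle at (255,238), and the board at (384,184). The purple decoy is at (349,248). Next I'll measure these.

```bash
python3 - <<'E'
from h import *
z=np.load('top0.npz'); im,W=z['im'],z['W']
c=cv2.resize(im[135:270,225:335],None,fx=5,fy=4.4*5/4.4,interpolation=cv2.INTER_CUBIC)
c=cv2.resize(c[:,:],(480,590)); 
save('crop0',np.clip(c.astype(float)*1.5,0,255).astype('uint8'))
v,u=np.mgrid[0:400,0:640]
def box(n,m):
    P=W[m]; r=cv2.minAreaRect((P[:,:2]*1000).astype(np.float32)); print(n,m.sum(),np.round(r[0],1),np.round(r[1],1),round(r[2],1),'z',np.round(np.percentile(P[:,2],[5,50,95]),3))
def roi(a,b,c_,d): return (u>a)&(u<b)&(v>c_)&(v<d)
Z=W[...,2]
box('board',roi(330,440,145,225)&(Z>.015)&(Z<.03))
box('block',roi(235,320,220,270)&(Z>.095)&(Z<.112))
box('knife',roi(235,270,220,270)&(Z>.125))
box('rod',roi(270,310,220,270)&(Z>.165)&(Z<.2)); box('rod2',roi(270,310,220,270)&(Z>.12)&(Z<.2))
m=roi(235,335,135,225)&(Z>.09)&(Z<.108); P=W[m]
# circle fit of rim
A=np.c_[2*P[:,:2],np.ones(len(P))]; 
for _ in range(6):
    s=np.linalg.lstsq(A,(P[:,:2]**2).sum(1),rcond=None)[0]; r=np.hypot(*(P[:,:2]-s[:2]).T); k=(abs(r-.0915)<.008); P=P[k] if k.sum()>30 else P;A=np.c_[2*P[:,:2],np.ones(len(P))]
print('pot',s[:2],np.sqrt(s[2]+s[0]**2+s[1]**2),len(P))
m=roi(235,335,135,225)&(Z>.122)
n,l,st,ce=cv2.connectedComponentsWithStats(m.astype('uint8'))
for i in range(1,n):
    if st[i,4]>15:
        P=W[l==i]; print('egg',ce[i],st[i,4],P.mean(0).round(3),P[:,2].max())
E
```

```text
board 5238 [ 616.1 -186.7] [166.4 258.8] 2.1 z [0.017 0.021 0.025]
block 1281 [443.4 100.5] [151.1  64.8] 85.8 z [0.101 0.105 0.11 ]
knife 97 [372.4  60.1] [245.7  20.2] 49.2 z [0.138 0.177 1.343]
rod 97 [441.1  65.3] [36.3 14.4] 87.4 z [0.176 0.185 0.189]
rod2 126 [440.8  65.2] [36.5 14.8] 87.2 z [0.142 0.184 0.189]
pot [0.61093805 0.0779109 ] 0.09084292950753091 514
egg [291.84375 158.6875 ] 64 [0.656 0.061 0.125] 0.13214447954732855
egg [262.85 178.1 ] 60 [0.594 0.129 0.166] 1.3428443708086268
egg [294.90566038 192.98113208] 53 [0.566 0.052 0.125] 0.13150360858290933
```

View pics/crop0.png

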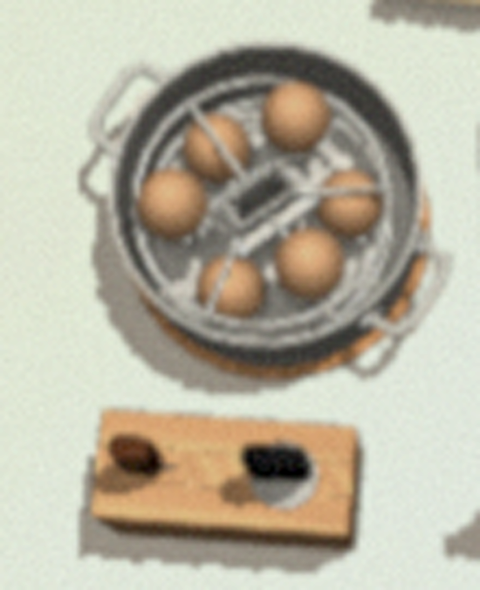

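The slot runs lower-left to upper-right in the crop, at a world angle of about -50°. The grip is at about (441, 65) mm, aligned near 87°. Next I'll work out the first move.

```bash
cat >> h.py <<'E'
from scipy.spatial.transform import Rotation as Ro
def delta(pos,yawdeg):
    s=env.observe(); R=Ro.from_euler('xyz',s['eef_rot']); G=Ro.from_euler('xyz',[np.pi,0,np.radians(yawdeg)])
    print('t',round(float(s['clock']),2),'pos',s['ee_pos'].round(4),'yaw',np.degrees(s['eef_rot']).round(1),'F',s['force'].round(1),'gap',round(float(s['finger_gap']),3),'q',np.round(s['joint_pos'],2))
    print('d mm',(R.inv().apply(np.array(pos)-s['ee_pos'])*1000).round(1),'rv',(R.inv()*G).as_rotvec().round(4))
E
python3 -c "
from h import *
delta([.441,.065,.26],87.3)"
```

```text
t 0.1 pos [0.2783 0.5592 0.2495] yaw [-179.9    0.   153.5] F [-0.1  0.8 -0.2] gap 1.003 q [-1.18  0.41 -0.01  1.6   0.01  1.13 -0.08]
d mm [-365.8 -369.9   -9.9] rv [-1.2000e-03  9.0000e-04  1.1561e+00]
```

```bash
R="-366 -370 -10 0 0 1.156 -1"; python3 -m inch '-366 -370 -10 0 0 1.156 -1;-366 -370 -10 0 0 1.156 -1;-366 -370 -10 0 0 1.156 -1;-366 -370 -10 0 0 1.156 -1;-366 -370 -10 0 0 1.156 -1;-366 -370 -10 0 0 1.156 -1;-366 -370 -10 0 0 1.156 -1;-366 -370 -10 0 0 1.156 -1'
python3 -c "
from h import *
delta([.441,.065,.26],87.3)"
```

```text
clock: 0.9
ee_pos: [0.4036, 0.1776, 0.258]
eef_rot: [-3.142, -0.0, 1.518]
force: [0.6, 0.8, -0.4]
finger_gap: 1.001
gripper_force: 0.0
t 0.9 pos [0.4036 0.1776 0.258 ] yaw [-180.   -0.   87.] F [ 0.6  0.8 -0.4] gap 1.001 q [-0.85  0.08  0.35  2.03 -0.03  1.04 -0.54]
d mm [-110.5   43.3   -2.1] rv [-0.0001 -0.0004 -0.0056]
```

```bash
python3 -m inch '-50 20 -2 0 0 0 -1;-100 40 -2 0 0 0 -1;-100 40 -2 0 0 0 -1;-100 40 -2 0 0 0 -1'
python3 - <<'E'
from h import *
delta([.441,.065,.164],87.3)
p,im,d=grab('wrist'); save('w1',im); W=cloud(p,d); np.savez('w1.npz',im=im,W=W)
Z=W[...,2]
m=(Z>.165)&(Z<.2)&(im.max(2)<70)
P=W[m]; r=cv2.minAreaRect((P[:,:2]*1000).astype(np.float32)); print(m.sum(),r,np.percentile(P[:,2],[5,50,95]))
E
```

```text
clock: 1.3
ee_pos: [0.439, 0.0764, 0.2599]
eef_rot: [-3.141, 0.0, 1.52]
force: [-0.3, 0.5, 0.5]
finger_gap: 0.997
gripper_force: 0.0
t 1.3 pos [0.439  0.0764 0.2599] yaw [-180.     0.    87.1] F [-0.3  0.5  0.5] gap 0.997 q [-0.71  0.08  0.46  2.02 -0.04  1.05 -0.28]
d mm [-11.3   2.6  95.9] rv [-0.0001  0.     -0.0038]
1483 ((443.93212890625, 102.44366455078125), (106.93952941894531, 14.596516609191895), 86.27256774902344) [0.17432486 0.18557736 0.18817149]
```

View pics/w1.png

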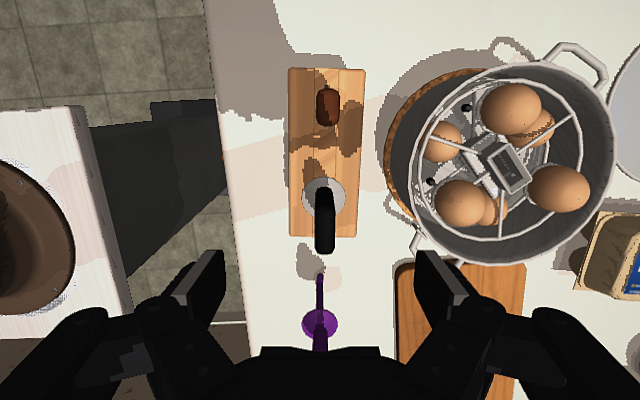

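The wrist view shows the grip at (325,220), the knife at (328,105), the purple decoy at (320,310) and the collar mouth at (507,165). I'll measure the grip and the collar from it.

```bash
python3 - <<'E'
from h import *
z=np.load('w1.npz'); im,W=z['im'],z['W']; Z=W[...,2]
v,u=np.mgrid[0:400,0:640]
m=(Z>.165)&(Z<.2)&(v>170)&(v<260)&(u>300)&(u<350)
P=W[m]; print('rod',cv2.minAreaRect((P[:,:2]*1000).astype(np.float32)))
m=(Z>.096)&(Z<.108)&(np.hypot(u-507,v-165)<45)
P=W[m]; print('collar',m.sum(),cv2.minAreaRect((P[:,:2]*1000).astype(np.float32)),np.median(P[:,2]))
m=(Z>.11)&(Z<.14)&(u>400); n,l,st,ce=cv2.connectedComponentsWithStats(m.astype('uint8'))
from scipy.optimize import least_squares
for i in range(1,n):
    if st[i,4]>100:
        P=W[l==i]; f=least_squares(lambda q:np.hypot(*(P[:,:2]-q[:2]).T)**2/.0215**2+(P[:,2]-q[2])**2/.028**2-1,[*P[:,:2].mean(0),.1])
        print('egg',ce[i].round(),f.x.round(4))
z=np.load('top0.npz'); im,W=z['im'].astype(int),z['W']
m=(im[...,2]>im[...,1]+30)&(im[...,0]>im[...,1]+10)&(np.hypot(np.mgrid[0:640,0:400][0].T-349,np.mgrid[0:640,0:400][1].T-248)<25)
P=W[m];print('purple',P.mean(0),P.max(0))
E
```

```text
rod ((440.8105773925781, 65.55400848388672), (34.75084686279297, 13.801383972167969), 86.80487823486328)
collar 1296 ((610.6976928710938, 83.41893005371094), (56.82924270629883, 74.88182067871094), 68.60688018798828) 0.10199158476626036
egg [516. 109.] [0.6036 0.1335 0.099 ]
egg [566. 192.] [0.6567 0.0602 0.0989]
egg [464. 206.] [0.567  0.0511 0.0991]
purple [ 0.42406597 -0.08328291  0.13576199] [ 0.43502797 -0.06853365  0.17229875]
```

```bash
python3 -m inch '-8 2 10 0 0 0 -1;-8 2 20 0 0 0 -1;-8 2 20 0 0 0 -1'
python3 -c "
from h import *
delta([.441,.0655,.166],87)"
```

```text
clock: 1.65
ee_pos: [0.4392, 0.0704, 0.2381]
eef_rot: [-3.139, 0.001, 1.525]
force: [0.6, 0.3, 0.4]
finger_gap: 1.001
gripper_force: 0.0
t 1.65 pos [0.4392 0.0704 0.2381] yaw [-1.798e+02  1.000e-01  8.740e+01] F [0.6 0.3 0.4] gap 1.001 q [-0.69  0.11  0.46  2.05 -0.06  1.   -0.24]
d mm [-4.7  2.2 72.1] rv [-0.003   0.0013  0.0068]
```

```bash
python3 -m inch '-5 2 35 0 0 0 -1;-5 2 72 0 0 0 -1;-5 2 72 0 0 0 -1;-5 2 72 0 0 0 0.5;-5 2 72 0 0 0 1;-5 2 72 0 0 0 1;-5 2 72 0 0 0 1;-5 2 72 0 0 0 1' 80
python3 -c "
from h import *
delta([.441,.0655,.166],87)"
```

```text
clock: 2.45
ee_pos: [0.4426, 0.065, 0.1687]
eef_rot: [3.14, -0.001, 1.524]
force: [3.2, -1.3, 7.0]
finger_gap: 0.157
gripper_force: 79.8
t 2.45 pos [0.4426 0.065  0.1687] yaw [179.9  -0.   87.3] F [ 3.2 -1.3  7. ] gap 0.157 q [-0.65  0.21  0.46  2.13 -0.13  0.82 -0.16]
d mm [ 0.5 -1.6  2.7] rv [ 0.0012 -0.0008  0.0055]
```

```bash
python3 -m inch '0 0 -15 0 0 0 1;0 0 -30 0 0 0 1;0 0 -60 0 0 0 1;0 0 -90 0 0 0 1;0 0 -120 0 0 0 1;0 0 -150 0 0 0 1;0 0 -165 0 0 0 1;0 0 -165 0 0 0 1'
python3 -c "
from h import *
delta([.609,.080,.335],126)"
```

```text
clock: 3.25
ee_pos: [0.4431, 0.0648, 0.3351]
eef_rot: [3.138, -0.002, 1.524]
force: [0.4, 0.3, -1.8]
finger_gap: 0.151
gripper_force: 78.0
t 3.25 pos [0.4431 0.0648 0.3351] yaw [ 1.798e+02 -1.000e-01  8.730e+01] F [ 0.4  0.3 -1.8] gap 0.151 q [-0.71  0.01  0.47  1.9  -0.01  1.23 -0.29]
d mm [ 23.  165.    0.7] rv [ 0.0044 -0.0008 -0.6754]
```

```bash
python3 -m inch '6 40 0 0 0 -0.14 1;12 80 0 0 0 -0.28 1;18 120 0 0 0 -0.42 1;23 150 0 0 0 -0.56 1;23 165 0 0 0 -0.675 1;23 165 0 0 0 -0.675 1;23 165 0 0 0 -0.675 1'
python3 - <<'E'
from h import *
delta([.609,.080,.335],126)
p,im,d=grab('wrist'); W=cloud(p,d); np.savez('w2.npz',im=im,W=W,d=d,T=p['extrinsics'])
save('w2',im)
E
```

```text
clock: 3.95
ee_pos: [0.6074, 0.0795, 0.3314]
eef_rot: [-3.139, -0.001, 2.195]
force: [0.0, 0.2, -1.4]
finger_gap: 0.152
gripper_force: 78.5
t 3.95 pos [0.6074 0.0795 0.3314] yaw [-179.9   -0.   125.8] F [ 0.   0.2 -1.4] gap 0.152 q [-0.54  0.35  0.45  1.54 -0.16  1.29  0.56]
d mm [-0.5  1.6 -3.6] rv [-0.0026 -0.0008 -0.0038]
```

View pics/w2.png

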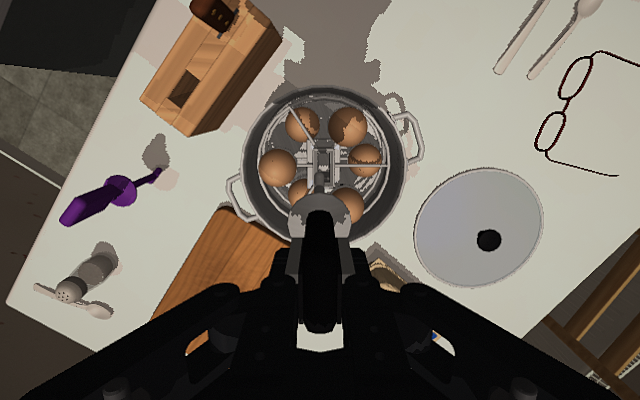

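The slot at (324,165) lines up with the image vertical, and the crossbar end is at (320,190). I'll make rectified views of the collar plane to locate the mouth.

```bash
python3 - <<'E'
from h import *
out=[]
for f in ('w1.npz','w2.npz'):
    z=np.load(f); im,W=z['im'],z['W']; v,u=np.mgrid[0:400,0:640]
    # orthophoto by local fit: world xy on plane .102 -> pixel (from cloud rays)
    from numpy.linalg import lstsq
    m=(W[...,2]>.09)&(W[...,2]<.115)&(np.hypot(W[...,0]-.609,W[...,1]-.08)<.11)
    P=W[m]; 
    def feat(X): x,y,zz=(X-[.609,.08,.102]).T*10; return np.stack([np.ones_like(x),x,y,zz,x*x,x*y,y*y,x*zz,y*zz,zz*zz],1)
    Cu=lstsq(feat(P),u[m],rcond=None)[0]; Cv=lstsq(feat(P),v[m],rcond=None)[0]
    print('resid px',np.std(feat(P)@Cu-u[m]),np.std(feat(P)@Cv-v[m]))
    n=400; X=.609+.05-np.arange(n)/n*.1; Y=.08+.05-np.arange(n)/n*.1   # rows down = -x, cols right=-y
    g=np.stack(np.meshgrid(X,Y,indexing='ij'),-1).reshape(-1,2); g=np.c_[g,np.full(len(g),.102)]
    o=cv2.remap(im,(feat(g)@Cu).reshape(n,n).astype('f4'),(feat(g)@Cv).reshape(n,n).astype('f4'),cv2.INTER_LINEAR)
    cv2.drawMarker(o,(200,200),(0,255,0),cv2.MARKER_CROSS,12); out.append(o)
    c=(abs(W[...,2]-.102)<.003)&(np.hypot(W[...,0]-.609,W[...,1]-.08)<.029)
    Q=W[c][:,:2]*1000; print(c.sum(),cv2.minAreaRect(Q.astype('f4')),Q.min(0),Q.max(0))
save('ortho',np.hstack(out))
E
```

```text
resid px 0.12181357136154285 0.137723813976387
716 ((610.1105346679688, 79.9403305053711), (25.538251876831055, 49.65775680541992), 36.52017593383789) [587.20183047  58.21789307] [635.14816947 105.38840394]
resid px 0.07421651343889865 0.0645138688975634
372 ((609.3391723632812, 81.77226257324219), (23.800065994262695, 43.62894058227539), 35.70511245727539) [587.80378773  58.30262272] [629.80645661 105.40725995]
```

View pics/ortho.png

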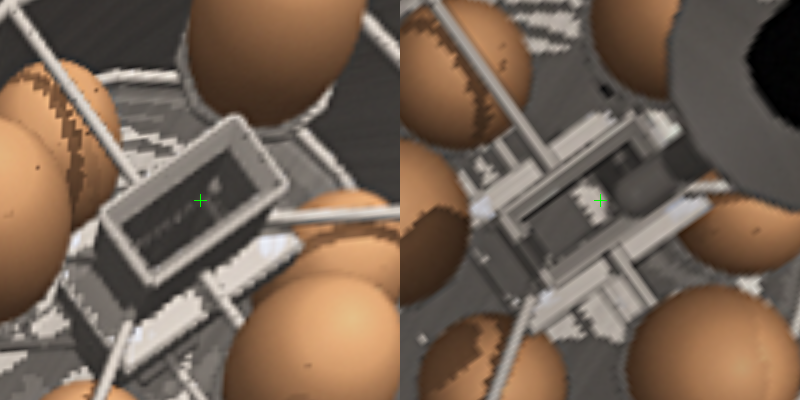

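```bash
python3 - <<'E'
from h import *
z=np.load('w2.npz'); im,W=z['im'],z['W']; v,u=np.mgrid[0:400,0:640]; Z=W[...,2]
m=(np.hypot(W[...,0]-.6074,W[...,1]-.0795)<.03)&(Z>.16)&(Z<.3)&(v<300)
P=W[m]*1000; print(m.sum(),np.histogram(P[:,2],bins=np.arange(160,301,10)))
D=W[m&(Z>.25)&(im.min(2)>75)]*1000; print('disc',len(D),np.median(D[:,2]),cv2.minEnclosingCircle(D[:,:2].astype('f4')))
G=W[m&(im.max(2)<45)&(v>200)]*1000
if len(G): print('grip',len(G),cv2.minAreaRect(G[:,:2].astype('f4')),G[:,2].min(),G[:,2].max())
F=W[m&(Z<.24)]*1000; print('foot',len(F),F.min(0),F.max(0),F.mean(0))
F=W[m&(Z<.2)]*1000; 
if len(F)>5: print('foot',len(F),cv2.minAreaRect(F[:,:2].astype('f4')))
E
```

```text
1953 (array([   0,    0,   57,  101,   34,    9,    0,    0,    0,    0,   54,
       1656,    0,   42]), array([160, 170, 180, 190, 200, 210, 220, 230, 240, 250, 260, 270, 280,
       290, 300]))
disc 1149 272.18978828907836 ((606.2348022460938, 79.03091430664062), 19.731595993041992)
grip 55 ((602.398193359375, 89.67796325683594), (19.72732162475586, 11.498863220214844), 3.8221263885498047) 273.10953350928315 299.97955847248994
foot 201 [595.4962378   77.4688847  187.08615052] [609.30578141  91.21395778 213.80098035] [601.57401149  84.08618486 194.15944186]
foot 158 ((601.3775634765625, 84.16663360595703), (8.405832290649414, 14.741758346557617), 39.43892288208008)
```

```bash
python3 -m inch '0 1.8 15 0 0 -0.002 1;0 3.5 30 0 0 -0.002 1;0 3.5 55 0 0 -0.002 1;0 3.5 65 0 0 -0.002 1;0 3.5 65 0 0 -0.002 1'
python3 - <<'E'
from h import *
delta([.6103,.0817,.166],126)
p,im,d=grab('wrist'); W=cloud(p,d); np.savez('w3.npz',im=im,W=W,d=d)
save('w3',cv2.resize(im[100:320,200:440],None,fx=2.5,fy=2.5))
Z=W[...,2]; m=(np.hypot(W[...,0]-.609,W[...,1]-.08)<.03)&(Z>.195)&(Z<.23)&(im.min(2)>75)
D=W[m]*1000; print('disc',len(D),np.median(D[:,2]),cv2.minEnclosingCircle(D[:,:2].astype('f4')))
E
```

```text
clock: 4.5
ee_pos: [0.6096, 0.0822, 0.2657]
eef_rot: [-3.138, -0.002, 2.201]
force: [0.1, 0.3, -0.9]
finger_gap: 0.153
gripper_force: 78.4
t 4.5 pos [0.6096 0.0822 0.2657] yaw [-1.798e+02 -1.000e-01  1.261e+02] F [ 0.1  0.3 -0.9] gap 0.153 q [-0.53  0.4   0.44  1.62 -0.18  1.16  0.58]
d mm [-0.9  0.7 99.7] rv [-0.0036 -0.0016  0.0017]
disc 1463 206.45581303445303 ((608.2545776367188, 81.70966339111328), 19.887571334838867)
```

View pics/w3.png

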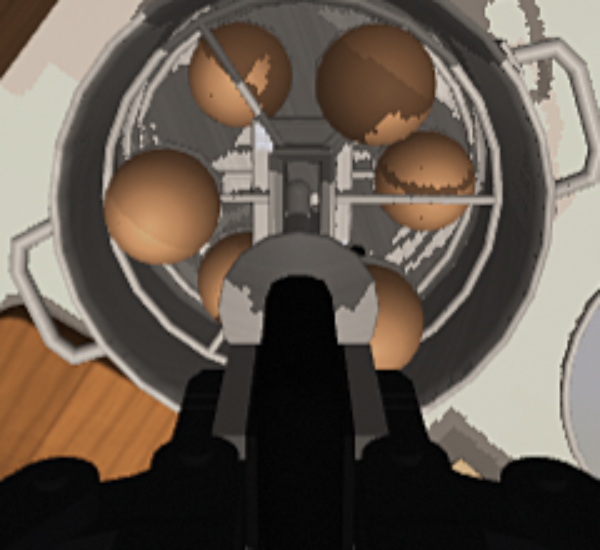

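The crossbar (crop 299,195) is centred between the slot walls (270 to 335). I'll insert it slowly.

```bash
python3 -m inch '-0.4 0.6 8 0 0 0 1;-0.4 0.6 16 0 0 0 1;-0.4 0.6 24 0 0 0 1;-0.4 0.6 32 0 0 0 1;-0.4 0.6 38 0 0 0 1;-0.4 0.6 38 0 0 0 1'
python3 -c "
from h import *
delta([.6103,.0817,.166],126)"
```

```text
clock: 5.15
ee_pos: [0.6112, 0.082, 0.2288]
eef_rot: [-3.14, -0.001, 2.201]
force: [-0.2, -0.2, -0.8]
finger_gap: 0.155
gripper_force: 78.4
t 5.15 pos [0.6112 0.082  0.2288] yaw [-179.9   -0.   126.1] F [-0.2 -0.2 -0.8] gap 0.155 q [-0.52  0.43  0.43  1.66 -0.2   1.09  0.59]
d mm [ 0.2 -0.8 62.8] rv [-0.0017 -0.0006  0.0017]
```

No contact inside the mouth. Continuing down.

```bash
python3 -m inch '0 0 8 0 0 0 1;0 0 16 0 0 0 1;0 0 24 0 0 0 1;0 0 32 0 0 0 1;0 0 40 0 0 0 1;0 0 48 0 0 0 1;0 0 54 0 0 0 1;0 0 54 0 0 0 1'
python3 -c "
from h import *
delta([.6103,.0817,.166],126)"
```

```text
clock: 5.95
ee_pos: [0.6112, 0.082, 0.1749]
eef_rot: [-3.14, -0.001, 2.201]
force: [-0.2, 0.9, -0.1]
finger_gap: 0.158
gripper_force: 78.5
t 5.95 pos [0.6112 0.082  0.1749] yaw [-179.9   -0.   126.1] F [-0.2  0.9 -0.1] gap 0.158 q [-0.51  0.49  0.41  1.72 -0.23  0.98  0.62]
d mm [ 0.3 -0.9  8.9] rv [-0.0015 -0.0006  0.0017]
```

```bash
python3 -m inch '0 0 2 0 0 0 1;0 0 4 0 0 0 1;0 0 6 0 0 0 1;0 0 7.5 0 0 0 1;0 0 7.5 0 0 0 1'
python3 -c "
from h import *
delta([.6103,.0817,.166],126)"
```

```text
clock: 6.45
ee_pos: [0.6116, 0.082, 0.1683]
eef_rot: [-3.141, -0.0, 2.201]
force: [-0.7, -0.4, -1.4]
finger_gap: 0.155
gripper_force: 78.5
t 6.45 pos [0.6116 0.082  0.1683] yaw [-180.    -0.   126.1] F [-0.7 -0.4 -1.4] gap 0.155 q [-0.5   0.5   0.41  1.73 -0.23  0.97  0.62]
d mm [ 0.5 -1.2  2.3] rv [-0.0001 -0.0001  0.0017]
```

```bash
python3 -m inch '0 0 1 0 0 0 1;0 0 2 0 0 0 1;0 0 2 0 0 0 1'; python3 -m inch '0 0 1 0 0 0 1;0 0 1.5 0 0 0 1;0 0 1.5 0 0 0 1'
```

```text
clock: 6.75
ee_pos: [0.6118, 0.082, 0.1667]
eef_rot: [3.141, 0.0, 2.201]
force: [-1.1, 1.2, 0.2]
finger_gap: 0.153
gripper_force: 79.0
clock: 7.05
ee_pos: [0.6121, 0.082, 0.1664]
eef_rot: [3.14, 0.0, 2.201]
force: [-3.6, -0.9, 8.9]
finger_gap: 0.152
gripper_force: 80.1
```

```bash
python3 -m inch '0 0 -1 0 0 0 1;0 0 -1 0 0 0.13 1;0 0 -1 0 0 0.26 1;0 0 -1 0 0 0.39 1;0 0 -1 0 0 0.52 1;0 0 -1 0 0 0.65 1;0 0 -1 0 0 0.78 1;0 0 -1 0 0 0.78 1'
python3 -c "
from h import *
delta([.6115,.0820,.1670],36)"
```

```text
clock: 7.85
ee_pos: [0.6123, 0.0822, 0.1665]
eef_rot: [3.14, -0.0, 1.419]
force: [-0.1, 0.1, 3.8]
finger_gap: 0.152
gripper_force: 79.3
t 7.85 pos [0.6123 0.0822 0.1665] yaw [179.9  -0.   81.3] F [-0.1  0.1  3.8] gap 0.152 q [-0.64  0.53  0.6   1.74 -0.35  0.98 -0.05]
d mm [-0.3 -0.8 -0.5] rv [ 1.300e-03 -7.000e-04  7.908e-01]
```

```bash
python3 -m inch '0 0 -0.5 0 0 0.13 1;0 0 -0.5 0 0 0.26 1;0 0 -0.5 0 0 0.39 1;0 0 -0.5 0 0 0.52 1;0 0 -0.5 0 0 0.65 1;0 0 -0.5 0 0 0.79 1;0 0 -0.5 0 0 0.79 1'
python3 - <<'E'
from h import *
delta([.6115,.0820,.1670],36)
p,im,d=grab('wrist'); W=cloud(p,d); 
save('w4',im)
Z=W[...,2];v,u=np.mgrid[0:400,0:640]
m=(Z>.105)&(Z<.14)&(np.hypot(W[...,0]-.609,W[...,1]-.08)<.085)&(im[...,0].astype(int)>im[...,2]*1.3); n,l,st,ce=cv2.connectedComponentsWithStats(m.astype('uint8'))
from scipy.optimize import least_squares
for i in range(1,n):
    if st[i,4]>100:
        P=W[l==i]; f=least_squares(lambda q:np.hypot(*(P[:,:2]-q[:2]).T)**2/.0215**2+(P[:,2]-q[2])**2/.028**2-1,[*P[:,:2].mean(0),.1])
        print('egg',ce[i].round(),f.x.round(4))
E
```

```text
clock: 8.55
ee_pos: [0.612, 0.0821, 0.1666]
eef_rot: [3.141, -0.0, 0.632]
force: [-0.1, 0.1, 3.6]
finger_gap: 0.15
gripper_force: 79.2
t 8.55 pos [0.612  0.0821 0.1666] yaw [180.   -0.   36.2] F [-0.1  0.1  3.6] gap 0.15 q [-0.76  0.59  0.8   1.74 -0.49  1.02 -0.72]
d mm [-0.4 -0.2 -0.4] rv [ 0.0006 -0.0001  0.004 ]
egg [242. 184.] [0.6034 0.1335 0.0992]
egg [394. 185.] [0.6564 0.0603 0.099 ]
```

View pics/w4.png

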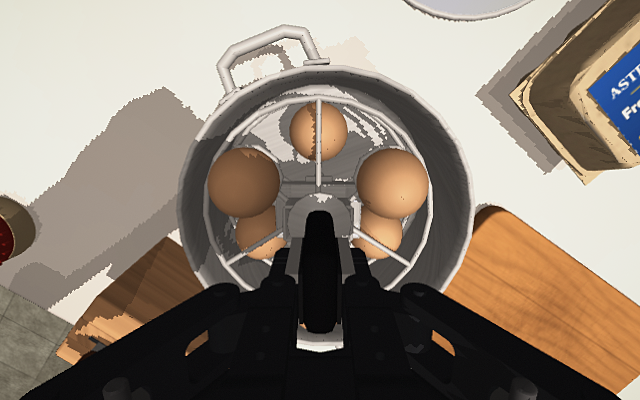

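The eggs have not moved, so the trays did not turn with the rod. I'll lift gently.

```bash
python3 -m inch '0 0 -1 0 0 0 1;0 0 -2 0 0 0 1;0 0 -3 0 0 0 1;0 0 -4 0 0 0 1;0 0 -5 0 0 0 1;0 0 -6 0 0 0 1;0 0 -7 0 0 0 1;0 0 -8 0 0 0 1' 100; python3 -m inch '0 0 -1 0 0 0 1;0 0 -3 0 0 0 1;0 0 -5 0 0 0 1;0 0 -7 0 0 0 1;0 0 -9 0 0 0 1;0 0 -11 0 0 0 1;0 0 -12 0 0 0 1;0 0 -12 0 0 0 1'
```

```text
clock: 9.4
ee_pos: [0.611, 0.0821, 0.1738]
eef_rot: [-3.141, 0.001, 0.631]
force: [-0.4, 0.4, -6.9]
finger_gap: 0.147
gripper_force: 97.3
clock: 10.2
ee_pos: [0.6118, 0.0821, 0.1867]
eef_rot: [3.141, -0.0, 0.631]
force: [-0.5, -0.4, -6.1]
finger_gap: 0.153
gripper_force: 97.3
```

```bash
python3 -m inch '0 0 -2 0 0 0 1;0 0 -6 0 0 0 1;0 0 -12 0 0 0 1;0 0 -18 0 0 0 1;0 0 -24 0 0 0 1;0 0 -30 0 0 0 1;0 0 -36 0 0 0 1;0 0 -42 0 0 0 1'; python3 -m inch '0 0 -6 0 0 0 1;0 0 -12 0 0 0 1;0 0 -18 0 0 0 1;0 0 -24 0 0 0 1;0 0 -30 0 0 0 1;0 0 -36 0 0 0 1;0 0 -42 0 0 0 1;0 0 -48 0 0 0 1'; python3 -m inch '0 0 -6 0 0 0 1;0 0 -12 0 0 0 1;0 0 -16 0 0 0 1;0 0 -19 0 0 0 1;0 0 -20 0 0 0 1;0 0 -20 0 0 0 1'
python3 - <<'E'
from h import *
delta([.616,-.1867,.300],36)
p,im,d=grab('scene'); save('s2',cv2.resize(im[80:330,200:460],None,fx=2.2,fy=2.2))
E
```

```text
clock: 11.0
ee_pos: [0.6117, 0.082, 0.2291]
eef_rot: [-3.142, -0.0, 0.631]
force: [0.1, 0.6, -7.2]
finger_gap: 0.149
gripper_force: 97.3
clock: 11.8
ee_pos: [0.6117, 0.082, 0.277]
eef_rot: [3.142, -0.0, 0.631]
force: [-0.2, 0.1, -6.3]
finger_gap: 0.151
gripper_force: 97.3
clock: 12.4
ee_pos: [0.6117, 0.082, 0.2965]
eef_rot: [-3.142, -0.0, 0.631]
force: [-0.6, -0.1, -8.1]
finger_gap: 0.153
gripper_force: 97.3
t 12.4 pos [0.6117 0.082  0.2965] yaw [-180.    -0.    36.1] F [-0.6 -0.1 -8.1] gap 0.153 q [-0.82  0.47  0.89  1.6  -0.38  1.26 -0.81]
d mm [-155.   219.6   -3.5] rv [-0.     -0.      0.0025]
```

View pics/s2.png

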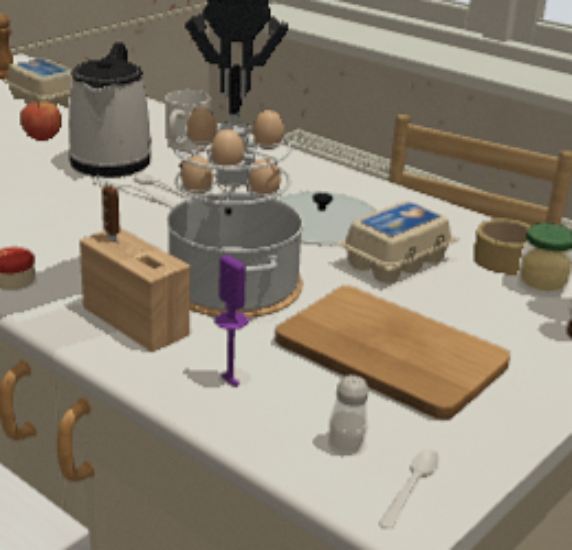

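The scene crop shows both trays hanging level above the pot with the visible eggs seated (tray at about (230,160)). I'll carry them slowly to the board.

```bash
python3 -m inch '-1.7 2.4 0 0 0 0 1;-4.6 6.5 0 0 0 0 1;-8.6 12.2 0 0 0 0 1;-14.4 20.4 0 0 0 0 1;-21.3 30.2 0 0 0 0 1;-28.2 40 0 0 0 0 1;-35.1 49.8 0 0 0 0 1;-42 59.6 0 0 0 0 1'
python3 -m inch '-6.9 9.8 0 0 0 0 1;-13.8 19.6 0 0 0 0 1;-20.7 29.4 0 0 0 0 1;-27.6 39.2 0 0 0 0 1;-34.6 49 0 0 0 0 1;-41.5 58.8 0 0 0 0 1;-48.4 68.5 0 0 0 0 1;-55.3 78.3 0 0 0 0 1'
python3 -m inch '-6.9 9.8 0 0 0 0 1;-13.8 19.6 0 0 0 0 1;-20.7 29.4 0 0 0 0 1;-27.6 39.2 0 0 0 0 1;-34.6 49 0 0 0 0 1;-41.5 58.8 0 0 0 0 1;-47.2 66.9 0 0 0 0 1;-51.8 73.4 0 0 0 0 1'
python3 -m inch '-3 4 0 0 0 0 1;-5 7 0 0 0 0 1;-6 8 0 0 0 0 1;-6 8 0 0 0 0 1'
python3 -c "
from h import *
delta([.616,-.1867,.1854],36)"
```

```text
clock: 13.25
ee_pos: [0.6129, 0.0077, 0.2965]
eef_rot: [3.142, -0.0, 0.63]
force: [0.5, -0.1, -7.0]
finger_gap: 0.149
gripper_force: 97.6
clock: 14.05
ee_pos: [0.6144, -0.0877, 0.2964]
eef_rot: [-3.142, 0.0, 0.631]
force: [-0.1, 0.0, -5.8]
finger_gap: 0.154
gripper_force: 97.6
clock: 14.85
ee_pos: [0.6158, -0.1777, 0.2965]
eef_rot: [3.141, 0.0, 0.63]
force: [-0.1, -0.8, -6.6]
finger_gap: 0.152
gripper_force: 97.6
clock: 15.25
ee_pos: [0.6158, -0.1864, 0.2964]
eef_rot: [-3.141, -0.0, 0.631]
force: [-0.1, -0.4, -6.9]
finger_gap: 0.15
gripper_force: 97.6
t 15.25 pos [ 0.6158 -0.1864  0.2964] yaw [-180.    -0.    36.2] F [-0.1 -0.4 -6.9] gap 0.15 q [-0.36  0.52  0.88  1.53 -0.41  1.29 -0.36]
d mm [-1.00e-01  4.00e-01  1.11e+02] rv [-0.0002 -0.      0.0027]
```

```bash
python3 -m inch '0 0 2 0 0 0 1;0 0 6 0 0 0 1;0 0 12 0 0 0 1;0 0 19 0 0 0 1;0 0 27 0 0 0 1;0 0 35 0 0 0 1;0 0 43 0 0 0 1;0 0 51 0 0 0 1'; python3 -m inch '0 0 8 0 0 0 1;0 0 16 0 0 0 1;0 0 24 0 0 0 1;0 0 32 0 0 0 1;0 0 39 0 0 0 1;0 0 44 0 0 0 1;0 0 48 0 0 0 1;0 0 51 0 0 0 1'; python3 -m inch '0 0 1 0 0 0 1;0 0 2 0 0 0 1;0 0 3 0 0 0 1;0 0 4 0 0 0 1;0 0 5 0 0 0 1;0 0 5 0 0 0 1'
```

```text
clock: 16.05
ee_pos: [0.6157, -0.1865, 0.2446]
eef_rot: [-3.141, 0.0, 0.631]
force: [-0.9, 0.2, -6.9]
finger_gap: 0.152
gripper_force: 97.7
clock: 16.85
ee_pos: [0.6158, -0.1865, 0.1942]
eef_rot: [3.142, -0.0, 0.631]
force: [1.1, 0.5, -6.7]
finger_gap: 0.152
gripper_force: 97.7
clock: 17.45
ee_pos: [0.6158, -0.1864, 0.1893]
eef_rot: [-3.141, -0.0, 0.631]
force: [0.0, 0.8, -6.5]
finger_gap: 0.152
gripper_force: 97.6
```

```bash
python3 -m inch '0 0 1 0 0 0 1;0 0 2 0 0 0 1;0 0 3 0 0 0 1;0 0 4 0 0 0 1;0 0 5 0 0 0 1;0 0 5 0 0 0 1'; python3 -m inch '0 0 1 0 0 0 1;0 0 2 0 0 0 1;0 0 3 0 0 0 1;0 0 4 0 0 0 1;0 0 4 0 0 0 1'
```

```text
clock: 18.05
ee_pos: [0.6162, -0.1867, 0.185]
eef_rot: [3.141, -0.001, 0.631]
force: [-1.0, -0.5, -2.3]
finger_gap: 0.152
gripper_force: 98.3
clock: 18.55
ee_pos: [0.6157, -0.1865, 0.1803]
eef_rot: [-3.141, 0.0, 0.631]
force: [0.1, -0.6, -1.0]
finger_gap: 0.149
gripper_force: 98.3
```

```bash
python3 -m inch '0 0 0.7 0 0 0 1;0 0 1.4 0 0 0 1;0 0 1.4 0 0 0 1'; python3 - <<'E'
from h import *
delta([.616,-.1867,.25],36)
p,im,d=grab('scene'); save('s3',cv2.resize(im[120:300,280:460],None,fx=3,fy=3))
E
```

```text
clock: 18.85
ee_pos: [0.6158, -0.1866, 0.179]
eef_rot: [3.142, 0.0, 0.631]
force: [-0.1, -0.2, -0.8]
finger_gap: 0.154
gripper_force: 98.3
t 18.85 pos [ 0.6158 -0.1866  0.179 ] yaw [180.    0.   36.1] F [-0.1 -0.2 -0.8] gap 0.154 q [-0.32  0.62  0.81  1.66 -0.5   1.08 -0.29]
d mm [  0.1   0.2 -71. ] rv [0.0001 0.     0.0025]
```

View pics/s3.png

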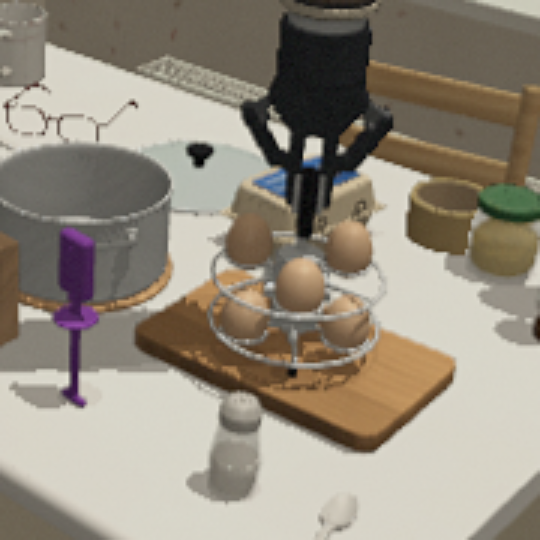

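The stack stands on the board with the eggs in their rings. I'll seat the disc, release and rise.

```bash
python3 -m inch '0 0 0.7 0 0 0 1;0 0 0.7 0 0 0 1' 30; python3 -m inch '0 0 0 0 0 0 0.5;0 0 0 0 0 0 0.2;0 0 0 0 0 0 0;0 0 0 0 0 0 0;0 0 0 0 0 0 0'; python3 -m inch '0 0 -5 0 0 0 0;0 0 -15 0 0 0 0;0 0 -30 0 0 0 0;0 0 -50 0 0 0 0;0 0 -75 0 0 0 0;0 0 -100 0 0 0 0;0 0 -120 0 0 0 0;0 0 -120 0 0 0 0'
python3 - <<'E'
from h import *
p,im,d=grab('wrist'); a=im
p,im,d=grab('scene'); save('end',np.hstack([cv2.resize(a,(400,250)),cv2.resize(im[120:300,260:460],(400,360))[:250]*1]) if 0 else np.vstack([cv2.resize(a,(480,300)),cv2.resize(im[140:290,240:480],(480,300))]))
E
```

```text
clock: 19.1
ee_pos: [0.6159, -0.1866, 0.1788]
eef_rot: [3.141, -0.0, 0.631]
force: [-1.0, 0.9, 2.4]
finger_gap: 0.153
gripper_force: 99.1
clock: 19.6
ee_pos: [0.6158, -0.1865, 0.1783]
eef_rot: [-3.142, 0.0, 0.631]
force: [0.5, -0.5, 0.2]
finger_gap: 0.502
gripper_force: 0.0
clock: 20.4
ee_pos: [0.6169, -0.1877, 0.3029]
eef_rot: [3.137, -0.004, 0.63]
force: [-0.2, 0.4, -0.1]
finger_gap: 0.497
gripper_force: 0.0
```

View pics/end.png

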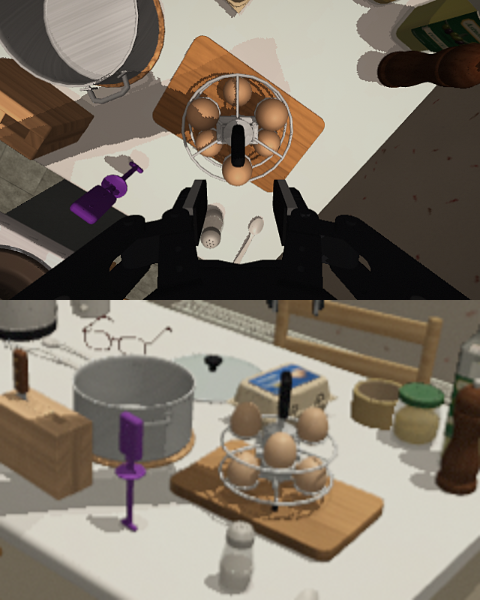

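The final views show both trays on the board (wrist view 238,130) with all six eggs in their rings. The rod is still upright and crosswise, and the gripper is clear.

```bash
python3 -c "
from station import env
print(env.close_job())"
```

```text
the job is handed in; nothing more can be done
None
```

The job is handed in: both trays stand on the board with all six eggs in their rings, the rod upright and turned crosswise in the trays, the other things untouched, and about 20 s used of the 58 s allowed.

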